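# Free the catch of a small lift stand and lower its load

## Task

The lift stand is locked up by its catch, with the tub of screws on its platform. Take the release rod, put its tip under the catch's tongue and flick the tongue up, by feel and lightly, until the catch is clear of the rack; lay the rod back flat on the bench beside the stand; then push the platform gently all the way down to its stop with the tub still standing on it. Do not disturb the other things on the bench.

Things in the scene. Friction and masses are not known exactly. Their poses are not given: they have to be found in the camera images.
- lifter: Small grey lift stand, fixed to the bench. Base plate 190 x 150 x 12 mm; origin on the bench midway between the two uprights (y = +-45 mm); x points to the back, y left, z up. Crosshead top at z = 198 mm. Between the uprights slides a carriage with a ladder of 3 rungs at its front, held up by a catch. The stand takes at most 7 N from the rod, 25 N from the hand.
- catch (a point): Fixed point, stand x = -80, y = 0, z = 126 mm: NOMINAL middle of the tongue's underside, 36 mm in front of the axle; a good place for the rod's tip, brought in level from the front. The catch bracket's height is not measured: the true underside is up to 8 mm higher or lower and must be felt. Lifted here, the hook is clear from 15 mm of lift; hard stop at 18 mm.
- catch_axle (a point): Nominal axle of the steel catch (stand x = -44, z = 130 mm; same unknown height error). Its hook reaches under a rung and stops the carriage within 20 mm of its start. Its flat tongue, 16 mm wide, 5 thick, points level to the front, x = -50 to -110 mm. Raising it turns the hook forward, out of the rungs. Stiff axle: it takes 3 to 4 N at the point catch and stays where it is left.
- platform (a joint): Height of the carriage with platform above its bottom stop (m): about 0.075 at the start, 0 when fully down. The carriage stays where it is left (14 N of friction, more than the load); pushing it down takes about 4 to 10 N at 40 mm/s. Do not push it before the catch is clear: that wedges the rung on the hook. The bottom stop is hard.
- push_pad (a point): Middle of the top of the black round pad (36 mm diameter, 14 mm high, nothing above it) on a bent bar at the right of the stand (its x = -30, y = -125 mm), part of the carriage: push here, straight down, with closed fingertips. It goes from about 151 mm above the bench to 76 mm.
- platform_top (a point): Middle of the platform's upper face (100 x 100 mm with a rim 9 mm high at the sides and back), behind the uprights, part of the carriage.
- tub: Clear jar of screws with a red lid, 65 mm diameter, 86 mm high, 0.24 to 0.48 kg, standing on the platform. Origin: centre of its underside; z up.
- rod: Release rod, 150 mm long, 0.12 kg, lying on the bench to the right of the stand: a flat wooden handle 80 x 16 x 24 mm (x = -75 to 5 mm) and a round steel shank of 10 mm diameter (x = 5 to 75 mm), its axis 12 mm above the underside. Origin: centre of the underside of the whole; x points along it to the tip.
- rod_tip (a point): End of the rod's shank, on its axis.
- rod_grip (a point): Good place to grasp the handle (across its 16 mm), on the axis, 90 mm behind the tip; the handle ends 20 mm in front of it.
- offcut: Bystander: pine offcut 55 x 90 x 18 mm lying in front of the stand. Origin: centre of its underside.
- measure: Bystander: tape measure 38 x 106 x 68 mm standing on its edge, left of the stand. Origin: centre of its underside.
- sander: Bystander: cork sanding block 60 x 114 x 31 mm, right of the rod. Origin: centre of its underside.
Mind the look-alikes: they are no part of the job. Several things look just like the rod: the one meant starts farthest to the robot's right. There is more than one size of the tub; the one meant has the size given above.

How it is judged:
By the outcome, as a careful person would: the job done as asked, in the order asked, and still so for the second after the job is handed in, with the robot touching nothing.
It also fails if it takes over 72 s, if anything falls off the work surface, if the arm or the gripper's body presses on something with over 40 N, if the wrist force passes 120 N, or if a joint passes its speed limit or range.

## Robot

A 7-joint arm with a two-finger parallel gripper is mounted at the origin on a cart in front of the work surface, level with it; the furniture and walls round the work are solid. World frame = base frame: x ahead of the robot, y to its left, z up, the work surface at z = 0. Lengths are in mm, angles in rad, forces in N, time in s.
With the tool pointing down it reaches from about 400 to 850 mm from the base axis. Payload 4.5 kg.
Tool frame: the origin (TCP) lies on the centre line of the jaws, within the pads' length; the fingertips stand 25 mm ahead of it and the grasp point (between the pads) lies 6 mm ahead of it (tip_reach is the distance from the TCP to the fingertips, in mm); z points along the fingers, y is the line along which they close (so a half turn about z gives the same grasp; the last joint's range is limited). The gripper opens to 88 mm and grips with 3 to 60 N. Pads are 18 mm wide; open, the fingers measure 123 mm over their backs; the gripper's body (75 mm by 187 mm) begins 45 mm behind the grasp point.
Start: joints at [1.261, 0.689, -0.195, 1.565, 0.157, 0.902, -0.215], TCP at [210.696, -588.437, 263.743] pointing down, gripper open.
Joint ranges: [-3.01, 3.01], [-0.46, 2.08], [-1.47, 1.51], [0.13, 2.56], [-1, 4.14], [0.04, 2.09], [-2.66, 2.66]. Speed limits (rad/s): [2.57, 2.57, 3.14, 3.14, 3.14, 3.14, 3.14].

## Interface

Orientations are given as a rotation vector (axis times angle).
In Python, from rig import read_state, camera, camera_info, finish_job, tip_reach gives the robot as it stands.
- The arm moves only by the tool carry_out, never from a script. Its argument "commands" is a list of rows, each a list of 6 numbers: the shift along the world's x, y, z in units of 150 mm (1.0 is 150 mm), then the turn, a rotation vector about the world's x, y, z in units of 180 degrees (1.0 is 180 degrees). A call has 1 to 12 rows; each row shifts and turns the commanded pose from where the row before left it; what a row does not reach is not made up. A row lasts 1/8 s, in which the tool goes at most 62.5 mm and 10.7 degrees, less where a joint would pass 70% of its speed; a pose out of reach is approached as far as the arm can. A call with a number of a shift or a turn outside -1 to 1 is refused whole. A call with a gripper value outside its range is refused whole. "jaw" is the opening, from -1 (shut) to 1 (fully open), set as the call begins (left out, the last holds). The fingers move at their own pace and stop on an object; "force" is the grip in N (left out, the last holds). Time passes only in rows, so rows that do not move let the fingers close. It gives the time, the measured TCP pose, the force, the opening and the grip force at its end, in the units of the state.
- read_state(): the state, without advancing time (a new reading comes with each control period).
- camera(name): name is "scene" or "top"; returns (picture, depth): 400x640x3 uint8, red, green, blue; 400x640 float32, mm along the optical axis (not along the pixel's ray), 0 where there is no reading.
- camera_info(name): a dict with "K" (3x3 intrinsics, pixels), "position" and "rotation" of the camera in the world. Camera axes: x right, y down, z forward; pixel columns grow to the right and rows downward; lengths in mm; the calibration is good to about 2 mm. A picture is of the moment at which its call begins. camera_info takes no time and is no camera call.
- finish_job(): hands the job in; it is judged then, once.
The state is a dict: "clock": time; "joint_pos": joint angles; "joint_vel": joint speeds; "joint_efforts": joint torques, N m; "tcp_pos": TCP position; "orientation": TCP orientation; "force": force on the tool from outside, world axes, zero at the start; "moment": the same for the moment, N m; "gripper_width": finger opening in mm; "grip_force": force on a finger pad.
Only numpy, scipy, OpenCV 4.12 (cv2) and the standard library are available. Lean on these libraries where they do the work, as an engineer would, in place of code of your own. Each camera call takes 0.05 s, during which the arm holds its last target. There are 200 camera calls.

## Working session

There is one attempt and no reset: what is moved stays moved. The work goes in short steps, Python scripts to look and compute and a tool call to move; the robot and the scene stay as the last step left them, time stands still between calls to the robot, and variables do not carry over. Pictures are saved under pics/ and viewed, at most 10 in all, crops included, and the job is handed in when it is done.

Besides the shell and the picture viewer there is one more tool, called after "Request:" by a JSON object that holds its "op" and its "data". carry_out: Moves the arm, as the interface text tells. Its arguments: {"type":"object","properties":{"commands":{"type":"array"},"jaw":{"type":"number"},"force":{"type":"number"}},"required":["commands"]}

```bash
mkdir -p pics; ls; cat > h.py <<'E'
import numpy as np, cv2
from rig import *
def grab(name):
    p,d=camera(name); np.savez(''+name+'.npz',p=p,d=d); return p,d
def load(name):
    z=np.load(''+name+'.npz'); return z['p'],z['d']
def cloud(name,d):
    i=camera_info(name);K=np.array(i['K']);R=np.array(i['rotation']);t=np.array(i['position'])
    v,u=np.indices(d.shape); c=np.stack([(u-K[0,2])/K[0,0]*d,(v-K[1,2])/K[1,1]*d,d],-1)
    return c@R.T+t
E
python3 - <<'E'
from h import *
for n in('scene','top'):
    p,d=grab(n); cv2.imwrite(f'pics/{n}0.png',p[:,:,::-1]); i=camera_info(n); print(n,np.round(i['position']),np.round(i['rotation'],2).tolist())
s=read_state(); print(s, tip_reach)
E
```

```text
pics
scene [-443. -833.  911.] [-1.96, 0.97, -0.54]
top [ 353.  -64. 1224.] [-2.12, 2.13, -0.19]
{'clock': 0.1, 'joint_pos': array([ 1.26079469,  0.68991746, -0.19455311,  1.56623595,  0.15730098,
        0.90251486, -0.21510511]), 'joint_vel': array([-8.01684196e-04, -1.18166188e-03,  6.87719046e-04, -5.04073416e-03,
        4.91439680e-05, -1.66138123e-03, -1.69797696e-03]), 'joint_efforts': array([-2.57018990e-03, -5.28489232e+01, -1.27115786e+00, -1.53834128e+01,
       -5.24950388e-02,  2.06756275e-03,  5.51946823e-05]), 'tcp_pos': array([ 210.46557425, -587.93167329,  262.98130399]), 'orientation': array([-3.09365122e+00, -5.37256328e-01,  6.10294982e-04]), 'force': array([ 0.32696073, -0.17374714,  0.08682726]), 'moment': array([ 0.02407534, -0.00336519, -0.00356568]), 'grip_force': 0.0, 'gripper_width': 88.05713422880065} 25.0
```

View pics/scene0.png

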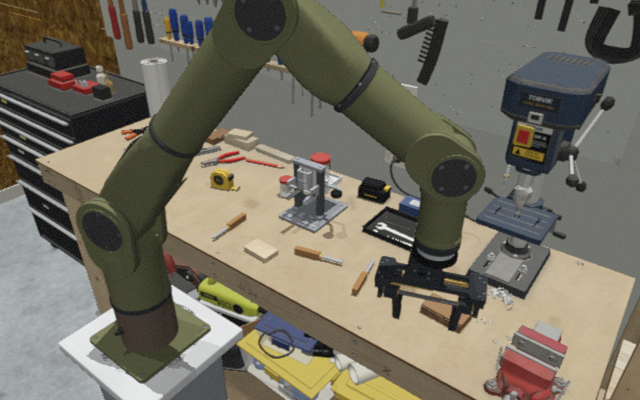

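View pics/top0.png

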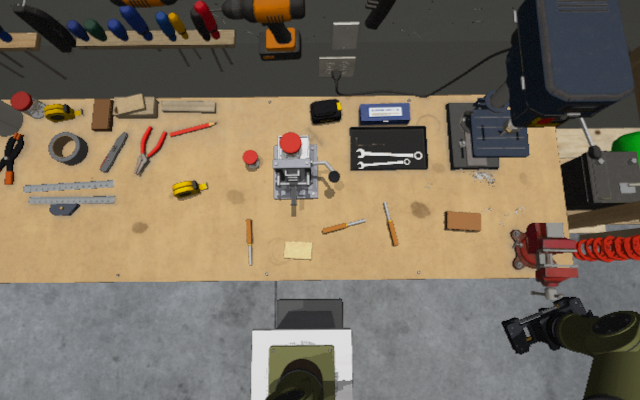

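The top view shows the stand at about (295,170), with its tongue at (294,205) and the pad at (334,177). The rightmost rod has its handle at (393,235) and its tip at (386,204). The offcut is at (298,250) and the sander at (463,221). Next I'll measure them.

```bash
sed -i "s/R=np.array(i\['rotation'\])/R=cv2.Rodrigues(np.array(i['rotation'],float))[0]/" h.py
python3 - <<'E'
from h import *
p,d=load('top'); P=cloud('top',d); hsv=cv2.cvtColor(p,cv2.COLOR_RGB2HSV)
def rep(n,m):
    q=P[m]; r=cv2.minAreaRect(q[:,:2].astype(np.float32)); print(n,m.sum(),'med',np.round(np.median(q,0),1),'rect',np.round(r[0],1),np.round(r[1],1),round(r[2],1),'zmax',np.round(np.percentile(q[:,2],95),1))
v,u=np.indices(d.shape)
box=lambda a,b,c,e:(u>=a)&(u<=c)&(v>=b)&(v<=e)
z=P[...,2]; ok=d>0
print('bench z',np.median(z[box(220,190,260,210)]))
rep('rod',box(378,198,402,250)&(z>6)&ok)
m=box(378,198,402,250)&(z>6)&ok; org=m&(hsv[...,1]>110); rep('handle',org); rep('shank',m&~org&(v<222))
rep('offcut',box(278,236,318,264)&(z>8)); rep('sander',box(440,205,486,236)&(z>15)); rep('rod2',box(315,212,372,240)&(z>6))
rep('pad',box(325,165,345,190)&(z>100)&ok); rep('tongue',box(284,192,304,220)&(z>80)&ok)
rep('lid',box(278,128,304,158)&(hsv[...,1]>150)&((hsv[...,0]<8)|(hsv[...,0]>172))); 
rep('crosshead',box(265,120,325,215)&(z>185)&(z<210)); 
b=box(262,125,330,205)&(z>6)&(z<18); rep('base',b)
cv2.imwrite('pics/top_c.png',cv2.resize(p[120:270,230:430,::-1],(800,600),interpolation=cv2.INTER_CUBIC))
E
```

```text
bench z -1.4189954391197261
rod 197 med [ 470.7 -294.2   19.9] rect [ 487.6 -292.5] [148.1  16.7] 11.4 zmax 25.4
handle 143 med [ 454.7 -297.9   21.2] rect [ 457.1 -298.7] [86.  16.7] 11.4 zmax 25.6
shank 54 med [ 530.5 -282.3   15. ] rect [ 530.8 -283.4] [60.   9.6] 13.1 zmax 18.1
offcut 468 med [402.   12.2  17. ] rect [398.2  -5.8] [132.5  63.3] 77.6 zmax 20.7
sander 647 med [ 491.4 -530.4   26.2] rect [ 449.9 -323.1] [ 87.3 546.7] 11.4 zmax 30.3
rod2 199 med [ 476.3 -123.6   20.5] rect [ 447.9 -125. ] [ 97.4 203.6] 31.6 zmax 26.6
pad 145 med [620.3 -98.8 148.9] rect [ 630.1 -100.6] [59.8 34.4] 10.7 zmax 152.3
tongue 73 med [553.3  21.  122.6] rect [554.6  21.5] [41.6 18.5] 1.3 zmax 125.7
lid 353 med [709.8  25.5 190.1] rect [582.3   4.5] [474.4  60.7] 9.3 zmax 193.3
crosshead 744 med [658.2  25.3 193.2] rect [687.4  22.1] [112.7 111. ] 0.2 zmax 199.5
base 865 med [614.5  -4.   10.9] rect [669.1  22.8] [188.1 200.6] 0.7 zmax 14.9
```

View pics/top_c.png

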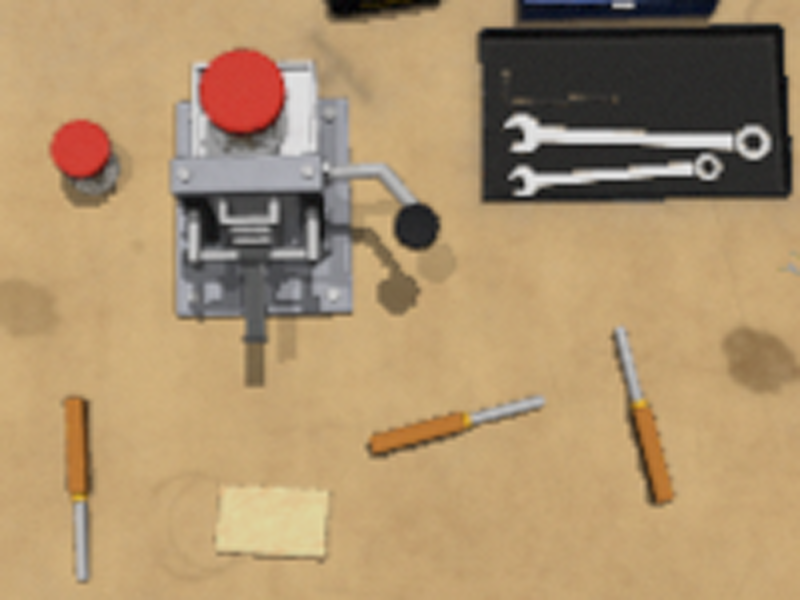

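```bash
python3 - <<'E'
from h import *
p,d=load('top'); P=cloud('top',d); hsv=cv2.cvtColor(p,cv2.COLOR_RGB2HSV)
v,u=np.indices(d.shape); z=P[...,2]
box=lambda a,b,c,e:(u>=a)&(u<=c)&(v>=b)&(v<=e)
m=(box(268,157,318,170)&(z>185)&(z<205)&(hsv[...,1]<90)); q=P[m]; r=cv2.minAreaRect(q[:,:2].astype(np.float32)); print('cross',r,np.median(q,0))
# front edge of base: per column largest v with base height
m=box(272,150,320,204)&(z>4)&(z<20)&(hsv[...,1]<70)
q=P[m];print('base',cv2.minAreaRect(q[:,:2].astype(np.float32)))
pts=np.array([P[v[m&(u==c)].max(),c] for c in range(276,316)]);print('front edge fit',np.polyfit(pts[:,1],pts[:,0],1),np.median(pts[:,0]))
m=box(327,168,342,187)&(hsv[...,2]<60)&(z>135); q=P[m]; print('pad',cv2.minEnclosingCircle(q[:,:2].astype(np.float32)),np.median(q,0))
m=box(284,192,304,220)&(z>110); q=P[m]; print('tongue fit',np.polyfit(q[:,0],q[:,1],1),q.min(0),q.max(0)); 
for x in range(530,600,10):
  s=q[(q[:,0]>x)&(q[:,0]<x+10)]; print(x,np.round(s.mean(0),1) if len(s) else '')
m=box(278,128,304,158)&(hsv[...,1]>150)&((hsv[...,0]<8)|(hsv[...,0]>172))&(z>160); q=P[m]; print('lid',cv2.minEnclosingCircle(q[:,:2].astype(np.float32)),np.median(q,0))
E
```

```text
cross ((645.3751220703125, 21.881916046142578), (28.713634490966797, 110.97511291503906), 0.22350187599658966) [643.53882051  21.56075551 196.6388047 ]
base ((661.1707763671875, 22.419395446777344), (148.9097442626953, 170.62376403808594), 89.65508270263672)
front edge fit [4.92289775e-02 5.84907144e+02] 576.9702172050534
pad ((493.20562744140625, -85.8956069946289), 141.83218383789062) [ 617.22036332 -104.63379126  150.16731486]
tongue fit [   0.38397621 -191.96042584] [353.1156076  -63.73428848 118.90767403] [ 575.34297837   30.2968132  1223.97441353]
530 [535.9  20.3 122.6]
540 [544.9  21.2 121.7]
550 [555.2  20.9 122.4]
560 [565.1  21.  123.6]
570 [573.2  21.2 122.1]
580 
590 
lid ((548.4048461914062, -17.478618621826172), 200.69259643554688) [709.72193409  25.46872835 190.16285584]
```

Request:
{"op": "carry_out", "data": {"commands": [[0.25, 0.28, 0, 0, 0, -0.02], [0.25, 0.28, 0, 0, 0, -0.0244], [0.25, 0.28, 0, 0, 0, 0], [0.25, 0.28, 0, 0, 0, 0], [0.25, 0.28, 0, 0, 0, 0], [0.25, 0.28, -0.2, 0, 0, 0], [0.25, 0.27, -0.2, 0, 0, 0], [0, 0, 0, 0, 0, 0], [0, 0, 0, 0, 0, 0]], "jaw": 0.0}}

```text
clock: 1.23
tcp_pos: [471.7, -297.3, 204.2]
orientation: [3.125, 0.321, -0.002]
force: [-0.8, -0.3, -1.2]
gripper_width: 43.9
grip_force: 0.0
```

The tongue's top is at about z = 124, so its underside is near 119. The stand is at about (646, 21.5) with yaw near 0. Now I'll grasp the rod.

Request:
{"op": "carry_out", "data": {"commands": [[0.009, 0.011, -0.2, 0, 0, 0], [0, 0, -0.25, 0, 0, 0], [0, 0, -0.25, 0, 0, 0], [0, 0, -0.2, 0, 0, 0], [0, 0, -0.15, 0, 0, 0], [0, 0, -0.08, 0, 0, 0], [0, 0, -0.045, 0, 0, 0], [0, 0, 0, 0, 0, 0], [0, 0, 0, 0, 0, 0]]}}

```text
clock: 2.35
tcp_pos: [474.0, -295.7, 29.0]
orientation: [3.124, 0.32, 0.002]
force: [0.4, -0.6, -0.5]
gripper_width: 44.1
grip_force: 0.0
```

Request:
{"op": "carry_out", "data": {"commands": [[0, 0, 0, 0, 0, 0], [0, 0, 0, 0, 0, 0], [0, 0, 0, 0, 0, 0], [0, 0, 0, 0, 0, 0], [0, 0, 0, 0, 0, 0], [0, 0, 0, 0, 0, 0]], "jaw": -1, "force": 55}}

```text
clock: 3.1
tcp_pos: [473.9, -295.8, 28.5]
orientation: [3.124, 0.32, 0.001]
force: [-0.3, -1.6, 3.2]
gripper_width: 15.5
grip_force: 54.9
```

Request:
{"op": "carry_out", "data": {"commands": [[0, 0, 0.15, 0, 0, 0], [0, 0, 0.2, 0, 0, 0], [-0.03, 0.1, 0.2, 0, 0, -0.025], [-0.05, 0.25, 0.07, 0, 0, -0.04], [-0.05, 0.28, 0, 0, 0, 0], [-0.05, 0.28, 0, 0, 0, 0], [-0.05, 0.28, 0, 0, 0, 0], [-0.05, 0.28, 0, 0, 0, 0], [0, 0.28, 0, 0, 0, 0], [0, 0.25, 0, 0, 0, 0], [0, 0.115, 0, 0, 0, 0], [0, 0, 0, 0, 0, 0]]}}

```text
clock: 4.6
tcp_pos: [431.1, 23.5, 121.0]
orientation: [-3.141, -0.006, 0.002]
force: [-0.5, -0.8, -0.9]
gripper_width: 15.8
grip_force: 54.9
```

```bash
python3 - <<'E'
from h import *
p,d=grab('scene'); q,e=grab('top'); s=read_state(); print(s['tcp_pos'],s['orientation'],s['force'],s['moment'])
a=cv2.resize(p[130:280,230:430,::-1],(800,600),interpolation=cv2.INTER_CUBIC); cv2.imwrite('pics/s1.png',a)
P=cloud('scene',d); np.save('Ps.npy',P)
E
```

```text
[431.2320022   21.19823475 121.11478022] [ 3.14092620e+00 -5.56044915e-04 -1.26720875e-03] [ 0.38718146 -0.16051828 -1.10602374] [ 0.0221655  -0.01394535  0.00253024]
```

View pics/s1.png

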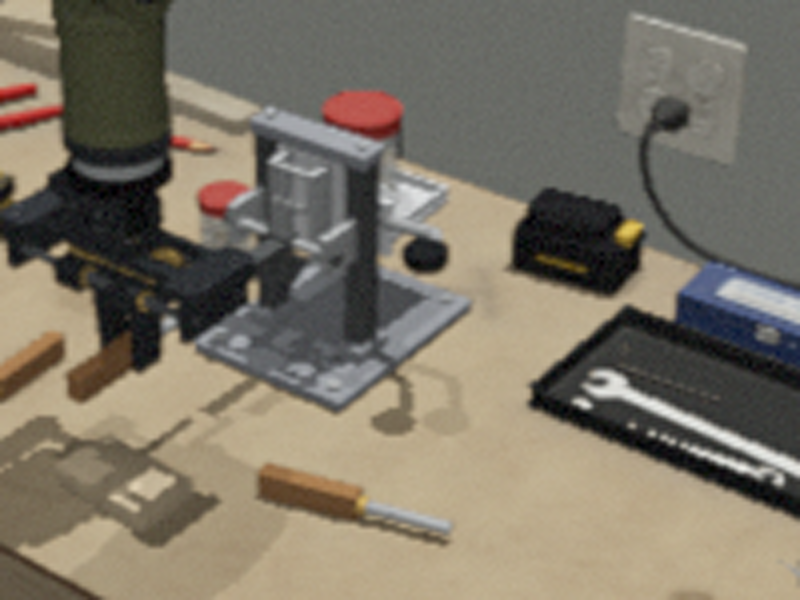

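The scene crop shows the rod in the hand, with its handle at about (100,365). The gripper hides the shank from this view, so I'll check the tip in the top view's depth.

```bash
python3 - <<'E'
from h import *
for n in('top','scene'):
  p,d=load(n); P=cloud(n,d); m=(abs(P[...,1]-21)<25)&(P[...,0]>440)&(P[...,0]<590)&(P[...,2]>85)&(P[...,2]<140)&(d>0)
  q=P[m]
  for x in range(440,590,10):
    s=q[(q[:,0]>=x)&(q[:,0]<x+10)]
    if len(s): print(n,x,len(s),np.round(s.mean(0),1),np.round(s[:,2].max(),1))
E
```

```text
top 530 14 [535.9  20.1 122.4] 125.7
top 540 17 [544.8  20.8 122.2] 125.5
top 550 17 [555.3  21.5 121.7] 125.7
top 560 15 [565.4  21.1 122. ] 126.6
top 570 15 [574.6  21.1 122.9] 126.9
top 580 16 [584.4  20.8 123. ] 126.9
scene 440 2 [440.4  18.2 109.4] 115.2
scene 460 7 [466.1  19.  105. ] 107.7
scene 470 6 [471.9  19.7 106.5] 109.8
scene 550 2 [555.8   7.1 122.7] 123.7
scene 560 7 [565.5  12.8 121.9] 124.5
scene 570 10 [574.6  14.9 122. ] 124.4
scene 580 12 [585.3  16.3 122.6] 132.8
```

Request:
{"op": "carry_out", "data": {"commands": [[0.06, 0, 0, 0, 0, 0], [0.06, 0, 0, 0, 0, 0], [0.06, 0, 0, 0, 0, 0], [0.06, 0, 0, 0, 0, 0], [0.06, 0, 0, 0, 0, 0], [0, 0, 0, 0, 0, 0], [0, 0, 0, 0, 0, 0], [0, 0, 0, 0, 0, 0]]}}

```text
clock: 5.7
tcp_pos: [476.1, 21.9, 121.2]
orientation: [3.141, 0.0, -0.001]
force: [0.2, 0.5, -2.2]
gripper_width: 15.5
grip_force: 54.9
```

Request:
{"op": "carry_out", "data": {"commands": [[0, 0, 0.01, 0, 0, 0], [0, 0, 0.01, 0, 0, 0], [0, 0, 0, 0, 0, 0]]}}

```text
clock: 6.08
tcp_pos: [476.6, 21.9, 124.4]
orientation: [3.142, 0.0, 0.0]
force: [-0.7, -0.2, -0.7]
gripper_width: 15.5
grip_force: 54.9
```

Request:
{"op": "carry_out", "data": {"commands": [[0, 0, 0.01, 0, 0, 0], [0, 0, 0, 0, 0, 0], [0, 0, 0, 0, 0, 0]]}}

```text
clock: 6.45
tcp_pos: [476.6, 21.9, 125.8]
orientation: [3.141, 0.0, 0.0]
force: [-0.0, -0.4, -0.5]
gripper_width: 15.4
grip_force: 54.9
```

Request:
{"op": "carry_out", "data": {"commands": [[0, 0, 0.01, 0, 0, 0], [0, 0, 0, 0, 0, 0], [0, 0, 0, 0, 0, 0]]}}

```text
clock: 6.82
tcp_pos: [476.6, 21.9, 127.3]
orientation: [3.142, 0.0, 0.0]
force: [-0.8, -0.1, -0.4]
gripper_width: 15.4
grip_force: 54.9
```

Request:
{"op": "carry_out", "data": {"commands": [[0, 0, 0.01, 0, 0, 0], [0, 0, 0, 0, 0, 0], [0, 0, 0, 0, 0, 0]]}}

```text
clock: 7.2
tcp_pos: [476.6, 21.9, 128.8]
orientation: [3.142, 0.0, 0.0]
force: [-0.1, 0.1, -1.4]
gripper_width: 15.9
grip_force: 54.9
```

Request:
{"op": "carry_out", "data": {"commands": [[0, 0, 0.01, 0, 0, 0], [0, 0, 0, 0, 0, 0], [0, 0, 0, 0, 0, 0]]}}

```text
clock: 7.58
tcp_pos: [476.5, 21.9, 130.2]
orientation: [3.142, 0.0, -0.0]
force: [-0.3, -0.5, -2.5]
gripper_width: 15.5
grip_force: 54.9
```

Request:
{"op": "carry_out", "data": {"commands": [[0, 0, 0.01, 0, 0, 0], [0, 0, 0, 0, 0, 0], [0, 0, 0, 0, 0, 0]]}}

```text
clock: 7.95
tcp_pos: [476.4, 21.9, 131.7]
orientation: [3.141, 0.0, -0.001]
force: [-0.2, 0.0, -3.6]
gripper_width: 15.2
grip_force: 54.9
```

Request:
{"op": "carry_out", "data": {"commands": [[0, 0, 0.01, 0, 0, 0], [0, 0, 0, 0, 0, 0], [0, 0, 0, 0, 0, 0]]}}

```text
clock: 8.32
tcp_pos: [476.3, 21.9, 133.2]
orientation: [3.142, 0.0, -0.001]
force: [0.1, 0.5, -3.9]
gripper_width: 15.2
grip_force: 54.9
```

Contact is at TCP z of about 129.5, which puts the underside near 118. The force is about 3 N, so I'll keep lifting.

Request:
{"op": "carry_out", "data": {"commands": [[0, 0, 0.01, 0, 0, 0], [0, 0, 0.01, 0, 0, 0], [0, 0, 0.01, 0, 0, 0], [0, 0, 0.01, 0, 0, 0], [0, 0, 0, 0, 0, 0]]}}

```text
clock: 8.95
tcp_pos: [476.6, 21.9, 139.4]
orientation: [3.142, 0.0, 0.0]
force: [-1.0, 0.1, -3.5]
gripper_width: 15.5
grip_force: 54.9
```

Request:
{"op": "carry_out", "data": {"commands": [[0, 0, 0.01, 0, 0, 0], [0, 0, 0.01, 0, 0, 0], [0, 0, 0, 0, 0, 0]]}}

```text
clock: 9.32
tcp_pos: [477.0, 21.9, 142.4]
orientation: [3.142, 0.0, 0.001]
force: [-0.5, 0.6, -4.9]
gripper_width: 15.3
grip_force: 54.9
```

Request:
{"op": "carry_out", "data": {"commands": [[0, 0, 0.008, 0, 0, 0], [0, 0, 0.006, 0, 0, 0], [0, 0, 0, 0, 0, 0], [0, 0, 0, 0, 0, 0]]}}

```text
clock: 9.82
tcp_pos: [476.7, 21.9, 144.4]
orientation: [3.142, 0.0, 0.0]
force: [0.1, 0.3, -4.7]
gripper_width: 15.5
grip_force: 54.9
```

```bash
python3 - <<'E'
from h import *
p,d=grab('scene'); p,d=grab('top')
cv2.imwrite('pics/s2.png',cv2.resize(load('scene')[0][130:250,240:400,::-1],(800,600),interpolation=cv2.INTER_CUBIC))
for n in('top','scene'):
  p,d=load(n); P=cloud(n,d); m=(abs(P[...,1]-21)<12)&(P[...,0]>500)&(P[...,0]<610)&(P[...,2]>95)&(P[...,2]<175)&(d>0)
  q=P[m]
  for x in range(500,610,10):
    s=q[(q[:,0]>=x)&(q[:,0]<x+10)]
    if len(s): print(n,x,len(s),np.round(s.mean(0),1),np.round(s[:,2].min(),1),np.round(s[:,2].max(),1))
print(read_state()['force'])
E
```

```text
top 580 2 [588.1  27.1 126.4] 125.9 127.0
top 590 21 [595.9  20.9 126.5] 117.5 130.5
top 600 22 [605.1  21.5 126.9] 121.9 131.1
scene 510 9 [516.4  17.6 128.3] 123.6 133.1
scene 520 6 [524.4  19.4 128.6] 124.5 131.9
scene 580 9 [587.1  14.5  99.1] 95.5 106.3
scene 590 9 [593.7  13.1 103.4] 97.2 109.8
scene 600 1 [606.6  31.6 163.4] 163.4 163.4
[ 0.5786938  -0.31397597 -2.88600751]
```

View pics/s2.png

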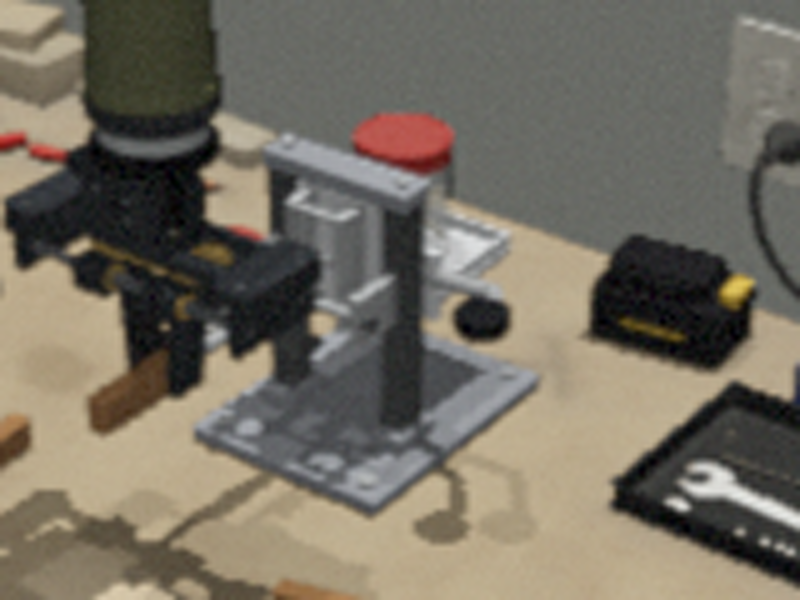

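The rod is still level in the hand: the shank's axis is at z of about 128.4 against 127.9 expected. I'll creep up the last 2 mm.

Request:
{"op": "carry_out", "data": {"commands": [[0, 0, 0.005, 0, 0, 0], [0, 0, 0.0, 0, 0, 0], [0, 0, 0, 0, 0, 0]]}}

```text
clock: 10.3
tcp_pos: [476.5, 21.9, 145.1]
orientation: [3.142, 0.0, -0.0]
force: [0.8, -0.5, -4.1]
gripper_width: 15.6
grip_force: 54.9
```

Request:
{"op": "carry_out", "data": {"commands": [[0, 0, 0.005, 0, 0, 0], [0, 0, 0.0, 0, 0, 0], [0, 0, 0, 0, 0, 0]]}}

```text
clock: 10.68
tcp_pos: [476.5, 21.9, 145.9]
orientation: [3.141, 0.0, -0.0]
force: [-0.4, 0.1, -4.0]
gripper_width: 15.6
grip_force: 54.9
```

Request:
{"op": "carry_out", "data": {"commands": [[0, 0, 0.004, 0, 0, 0], [0, 0, 0.0, 0, 0, 0], [0, 0, 0, 0, 0, 0]]}}

```text
clock: 11.05
tcp_pos: [476.5, 21.9, 146.4]
orientation: [3.141, 0.0, -0.0]
force: [1.4, -0.3, -4.1]
gripper_width: 15.9
grip_force: 54.9
```

Request:
{"op": "carry_out", "data": {"commands": [[0, 0, 0.003, 0, 0, 0], [0, 0, 0.0, 0, 0, 0], [0, 0, 0, 0, 0, 0]]}}

```text
clock: 11.42
tcp_pos: [476.6, 21.9, 146.9]
orientation: [3.142, 0.0, 0.0]
force: [0.2, -0.5, -4.2]
gripper_width: 15.5
grip_force: 54.9
```

Request:
{"op": "carry_out", "data": {"commands": [[0, 0, -0.03, 0, 0, 0], [0, 0, -0.05, 0, 0, 0], [-0.1, 0, 0, 0, 0, 0], [-0.15, 0, 0, 0, 0, 0], [-0.15, 0, 0, 0, 0, 0], [0, -0.1, 0, 0, 0, 0], [0, -0.25, 0, 0, 0, 0], [0, -0.28, 0, 0, 0, 0], [0, -0.28, 0, 0, 0, 0], [0, -0.28, 0, 0, 0, 0.02], [0, -0.2, 0, 0, 0, 0.045], [0, 0, 0, 0, 0, 0]]}}

```text
clock: 12.92
tcp_pos: [416.4, -189.4, 134.7]
orientation: [3.125, 0.312, 0.001]
force: [0.8, 0.9, -1.2]
gripper_width: 15.5
grip_force: 54.9
```

```bash
python3 - <<'E'
from h import *
for n in('top','scene'):
  p,d=grab(n); P=cloud(n,d); m=(abs(P[...,1]-21)<12)&(P[...,0]>500)&(P[...,0]<600)&(P[...,2]>95)&(P[...,2]<185)&(d>0)
  q=P[m]
  for x in range(500,600,10):
    s=q[(q[:,0]>=x)&(q[:,0]<x+10)]
    if len(s): print(n,x,len(s),np.round(s.mean(0),1),np.round(s[:,2].min(),1),np.round(s[:,2].max(),1))
cv2.imwrite('pics/s3.png',cv2.resize(load('scene')[0][130:280,240:440,::-1],(800,600),interpolation=cv2.INTER_CUBIC))
E
```

```text
top 530 6 [538.7  20.4 150.1] 147.7 152.7
top 540 18 [545.3  20.6 147.4] 141.9 152.4
top 550 18 [555.5  21.1 141.4] 136.6 146.6
top 560 18 [565.3  21.4 138.5] 134.0 143.4
top 570 14 [575.7  20.6 133. ] 128.9 135.5
top 580 15 [585.6  20.6 130.4] 126.7 135.1
top 590 21 [596.   21.9 127.3] 122.5 132.3
scene 530 3 [535.3  17.9 149. ] 147.3 150.4
scene 540 5 [544.3  17.3 144.5] 141.5 147.4
scene 550 7 [554.4  14.9 141. ] 139.9 142.8
scene 560 5 [563.5  13.8 137.6] 133.7 139.7
scene 570 5 [574.5  13.4 131.1] 128.3 134.9
scene 580 16 [587.3  17.4 110.6] 98.1 128.5
scene 590 23 [594.9  17.2 119.8] 104.9 131.5
```

View pics/s3.png

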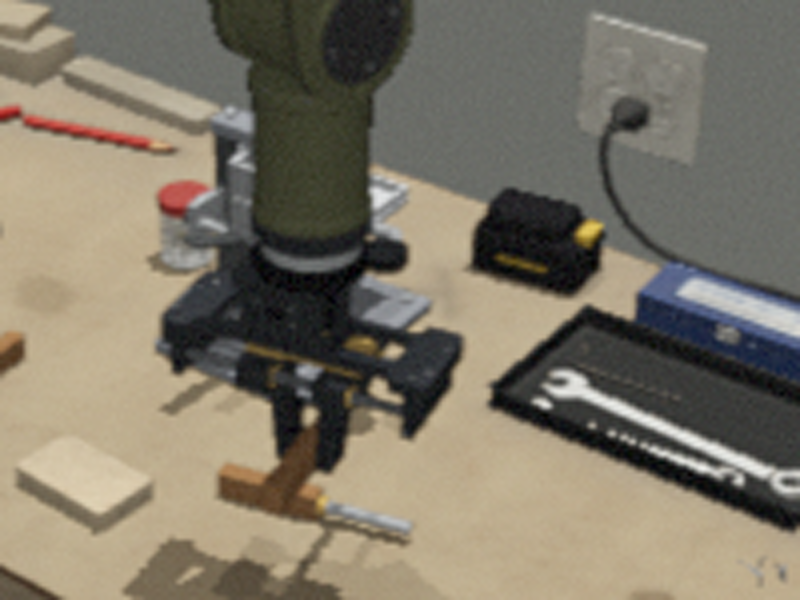

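Measured slope of the raised tongue is about 0.42, right at the clear threshold (about 0.425). I'm going back to lift it slightly more by feel, before pushing anything.

Request:
{"op": "carry_out", "data": {"commands": [[0, 0.2, 0, 0, 0, -0.045], [0, 0.28, 0, 0, 0, -0.02], [0, 0.28, 0, 0, 0, 0], [0, 0.28, 0, 0, 0, 0], [0, 0.25, 0, 0, 0, 0], [0, 0.1, 0, 0, 0, 0], [0, 0, 0, 0, 0, 0], [0.15, 0, 0, 0, 0, 0], [0.15, 0, 0, 0, 0, 0], [0.1, 0, 0, 0, 0, 0], [0, 0, 0, 0, 0, 0], [0, 0, 0, 0, 0, 0]]}}

```text
clock: 14.52
tcp_pos: [475.2, 21.5, 134.7]
orientation: [3.141, -0.001, -0.003]
force: [-0.2, 0.2, -0.8]
gripper_width: 15.5
grip_force: 54.9
```

Request:
{"op": "carry_out", "data": {"commands": [[0, 0, 0.03, 0, 0, 0], [0, 0, 0.03, 0, 0, 0], [0, 0, 0, 0, 0, 0], [0, 0, 0, 0, 0, 0]]}}

```text
clock: 15.02
tcp_pos: [476.5, 21.9, 144.0]
orientation: [3.142, 0.0, 0.0]
force: [0.1, -0.2, -1.3]
gripper_width: 15.5
grip_force: 54.9
```

Request:
{"op": "carry_out", "data": {"commands": [[0, 0, 0.01, 0, 0, 0], [0, 0, 0.01, 0, 0, 0], [0, 0, 0, 0, 0, 0], [0, 0, 0, 0, 0, 0]]}}

```text
clock: 15.52
tcp_pos: [476.5, 21.9, 146.7]
orientation: [3.141, 0.0, -0.001]
force: [1.0, -0.1, -4.1]
gripper_width: 15.3
grip_force: 54.9
```

Request:
{"op": "carry_out", "data": {"commands": [[0, 0, 0.004, 0, 0, 0], [0, 0, 0, 0, 0, 0], [0, 0, 0, 0, 0, 0]]}}

```text
clock: 15.9
tcp_pos: [476.5, 21.9, 147.4]
orientation: [3.141, 0.0, -0.0]
force: [0.2, 0.1, -4.7]
gripper_width: 15.7
grip_force: 54.9
```

Request:
{"op": "carry_out", "data": {"commands": [[0, 0, 0.003, 0, 0, 0], [0, 0, 0, 0, 0, 0], [0, 0, 0, 0, 0, 0]]}}

```text
clock: 16.27
tcp_pos: [476.6, 21.9, 148.0]
orientation: [3.142, 0.0, 0.0]
force: [1.0, 0.2, -4.0]
gripper_width: 15.7
grip_force: 54.9
```

Request:
{"op": "carry_out", "data": {"commands": [[0, 0, 0.003, 0, 0, 0], [0, 0, 0, 0, 0, 0], [0, 0, 0, 0, 0, 0]]}}

```text
clock: 16.65
tcp_pos: [476.6, 21.9, 148.4]
orientation: [3.142, 0.0, 0.0]
force: [1.2, -0.3, -4.4]
gripper_width: 15.4
grip_force: 54.9
```

Request:
{"op": "carry_out", "data": {"commands": [[0, 0, 0.002, 0, 0, 0], [0, 0, 0, 0, 0, 0], [0, 0, 0, 0, 0, 0]]}}

```text
clock: 17.02
tcp_pos: [476.6, 21.9, 148.7]
orientation: [3.142, 0.0, -0.0]
force: [0.2, 0.4, -4.3]
gripper_width: 15.6
grip_force: 54.9
```

Now 1.8 mm above the earlier lift, with no hard stop felt. I'm backing out and laying the rod where it came from.

Request:
{"op": "carry_out", "data": {"commands": [[0, 0, -0.03, 0, 0, 0], [0, 0, -0.06, 0, 0, 0], [-0.1, 0, 0, 0, 0, 0], [-0.15, 0, 0, 0, 0, 0], [-0.15, 0, 0, 0, 0, 0], [0, -0.15, 0, 0, 0, 0], [0, -0.27, 0, 0, 0, 0], [0, -0.28, 0, 0, 0, 0], [0, -0.28, 0, 0, 0, 0], [0.08, -0.28, 0, 0, 0, 0.02], [0.15, -0.28, 0, 0, 0, 0.045], [0.15, -0.28, 0, 0, 0, 0]]}}

```text
clock: 18.52
tcp_pos: [474.0, -252.6, 134.8]
orientation: [-3.125, -0.322, -0.0]
force: [0.4, 0.7, -1.3]
gripper_width: 15.6
grip_force: 54.9
```

Request:
{"op": "carry_out", "data": {"commands": [[0, -0.28, 0, 0, 0, 0], [0, 0, -0.15, 0, 0, 0], [0, 0, -0.2, 0, 0, 0], [0, 0, -0.15, 0, 0, 0], [0, 0, -0.08, 0, 0, 0], [0, 0, 0, 0, 0, 0], [0, 0, 0, 0, 0, 0]]}}

```text
clock: 19.4
tcp_pos: [474.1, -293.3, 48.8]
orientation: [3.124, 0.32, 0.002]
force: [0.5, 0.9, 0.3]
gripper_width: 15.2
grip_force: 54.9
```

```bash
python3 - <<'E'
from h import *
Q=[];
for k in range(4):
  p,d=grab('top'); P=cloud('top',d); m=(abs(P[...,1]-21)<8)&(P[...,0]>540)&(P[...,0]<580)&(P[...,2]>115)&(P[...,2]<185)&(d>0); Q.append(P[m])
q=np.vstack(Q); print(np.polyfit(q[:,0],q[:,2],1), np.polyval(np.polyfit(q[:,0],q[:,2],1),[566]))
E
```

```text
[ -0.47780808 410.11530489] [139.6759288]
```

The slope is now 0.48 (25.5°), so the catch is clear. Now I'll set the rod down.

Request:
{"op": "carry_out", "data": {"commands": [[0, 0, -0.07, 0, 0, 0], [0, 0, -0.04, 0, 0, 0], [0, 0, -0.02, 0, 0, 0], [0, 0, -0.006, 0, 0, 0], [0, 0, 0, 0, 0, 0], [0, 0, 0, 0, 0, 0]]}}

```text
clock: 20.35
tcp_pos: [473.2, -292.8, 28.5]
orientation: [-3.125, -0.32, 0.001]
force: [-2.7, 0.3, 9.3]
gripper_width: 15.4
grip_force: 54.9
```

Request:
{"op": "carry_out", "data": {"commands": [[0, 0, 0, 0, 0, 0], [0, 0, 0, 0, 0, 0], [0, 0, 0, 0, 0, 0], [0, 0, 0, 0, 0, 0], [0, 0, 0.15, 0, 0, 0], [0, 0, 0.25, 0, 0, 0], [0, 0, 0.28, 0, 0, 0], [0, 0, 0.28, 0, 0, 0], [0, 0, 0.28, 0, 0, 0], [0, 0, 0.1, 0, 0, 0]], "jaw": -0.3}}

```text
clock: 21.6
tcp_pos: [474.4, -293.7, 231.1]
orientation: [3.123, 0.32, 0.005]
force: [0.7, -0.7, 0.2]
gripper_width: 31.2
grip_force: 0.0
```

Request:
{"op": "carry_out", "data": {"commands": [[0.1, 0.1, 0, 0, 0, 0.04], [0.1, 0.13, 0, 0, 0, 0.045], [0.1, 0.13, 0, 0, 0, 0.05], [0.1, 0.13, 0, 0, 0, 0.05], [0.1, 0.13, 0, 0, 0, 0.05], [0.1, 0.13, 0, 0, 0, 0.05], [0.1, 0.13, 0, 0, 0, 0.05], [0.1, 0.13, 0, 0, 0, 0.05], [0.1, 0.13, 0, 0, 0, 0.05], [0.05, 0.13, 0, 0, 0, 0], [0, 0, 0, 0, 0, 0], [0, 0, 0, 0, 0, 0]], "jaw": -1, "force": 20}}

```text
clock: 23.1
tcp_pos: [615.4, -103.7, 228.4]
orientation: [2.224, 2.219, -0.003]
force: [-0.6, -1.2, 0.5]
gripper_width: 0.4
grip_force: 0.0
```

```bash
python3 - <<'E'
from h import *
p,d=grab('top'); grab('scene'); 
cv2.imwrite('pics/t4.png',np.hstack([cv2.resize(x,(400,300)) for x in (p[120:270,230:430,::-1],load('scene')[0][130:310,240:480,::-1])]))
s=read_state();print(s['tcp_pos'],s['orientation'],s['joint_pos'],s['force'])
E
```

```text
[ 615.49021241 -104.08893309  228.68134546] [ 2.22373552  2.21849539 -0.00225489] [ 0.3585367   0.76207964 -0.48856761  1.5942867   0.43017071  0.89481853
 -0.29071141] [ 0.17261771 -0.10755289  0.33611724]
```

View pics/t4.png

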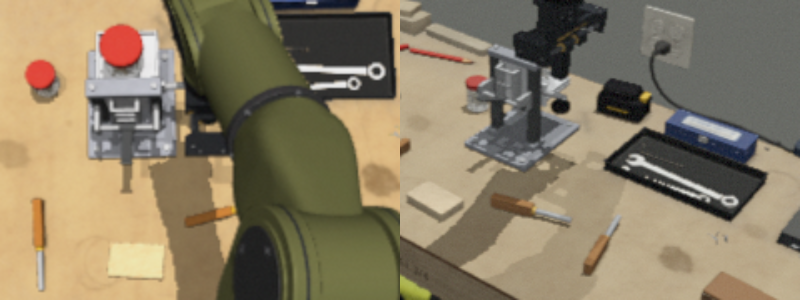

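Left panel (top view): the tub is still on the platform, with its lid at (120,45). Right panel (scene view): the rod lies flat at (602,245), and the closed fingers are by the pad at (560,105). Now I'll descend and feel for the pad.

Request:
{"op": "carry_out", "data": {"commands": [[0.005, 0, -0.12, 0, 0, 0], [0, 0, -0.12, 0, 0, 0], [0, 0, -0.06, 0, 0, 0], [0, 0, -0.02, 0, 0, 0], [0, 0, 0, 0, 0, 0]]}}

```text
clock: 23.82
tcp_pos: [616.9, -102.5, 180.7]
orientation: [-2.221, -2.222, -0.0]
force: [-0.8, 0.3, 0.2]
gripper_width: 0.3
grip_force: 0.0
```

Request:
{"op": "carry_out", "data": {"commands": [[0, 0, -0.01, 0, 0, 0], [0, 0, -0.01, 0, 0, 0], [0, 0, -0.01, 0, 0, 0], [0, 0, 0, 0, 0, 0]]}}

```text
clock: 24.32
tcp_pos: [616.9, -102.6, 176.4]
orientation: [2.221, 2.221, 0.0]
force: [-0.9, -0.2, 0.2]
gripper_width: 0.4
grip_force: 0.3
```

Request:
{"op": "carry_out", "data": {"commands": [[0, 0, -0.015, 0, 0, 0], [0, 0, -0.015, 0, 0, 0], [0, 0, -0.015, 0, 0, 0], [0, 0, -0.015, 0, 0, 0]]}}

```text
clock: 24.82
tcp_pos: [616.9, -102.6, 167.8]
orientation: [2.221, 2.221, 0.0]
force: [-1.6, -0.0, 5.1]
gripper_width: 0.8
grip_force: 2.6
```

Request:
{"op": "carry_out", "data": {"commands": [[0, 0, -0.025, 0, 0, 0], [0, 0, -0.025, 0, 0, 0], [0, 0, -0.025, 0, 0, 0], [0, 0, -0.025, 0, 0, 0], [0, 0, -0.025, 0, 0, 0], [0, 0, -0.025, 0, 0, 0]]}}

```text
clock: 25.58
tcp_pos: [617.0, -102.6, 145.3]
orientation: [2.221, 2.221, 0.0]
force: [-1.5, 0.4, 6.3]
gripper_width: 0.5
grip_force: 2.9
```

Request:
{"op": "carry_out", "data": {"commands": [[0, 0, -0.025, 0, 0, 0], [0, 0, -0.025, 0, 0, 0], [0, 0, -0.025, 0, 0, 0], [0, 0, -0.025, 0, 0, 0], [0, 0, -0.025, 0, 0, 0], [0, 0, -0.025, 0, 0, 0], [0, 0, -0.025, 0, 0, 0], [0, 0, -0.02, 0, 0, 0], [0, 0, -0.02, 0, 0, 0], [0, 0, 0, 0, 0, 0]]}}

```text
clock: 26.82
tcp_pos: [616.9, -102.6, 112.6]
orientation: [2.221, 2.221, 0.0]
force: [-0.4, -0.7, 2.2]
gripper_width: 0.3
grip_force: 1.3
```

Remaining: about 11.5 mm. I'll slow down for the stop.

Request:
{"op": "carry_out", "data": {"commands": [[0, 0, -0.015, 0, 0, 0], [0, 0, -0.015, 0, 0, 0], [0, 0, -0.012, 0, 0, 0], [0, 0, -0.01, 0, 0, 0], [0, 0, 0, 0, 0, 0]]}}

```text
clock: 27.45
tcp_pos: [617.0, -102.6, 104.9]
orientation: [2.221, 2.221, 0.0]
force: [-0.2, -0.6, 3.3]
gripper_width: 0.5
grip_force: 1.8
```

Request:
{"op": "carry_out", "data": {"commands": [[0, 0, -0.006, 0, 0, 0], [0, 0, -0.006, 0, 0, 0], [0, 0, -0.006, 0, 0, 0], [0, 0, 0, 0, 0, 0]]}}

```text
clock: 27.95
tcp_pos: [616.9, -102.6, 102.0]
orientation: [2.221, 2.222, 0.0]
force: [0.1, -0.1, 3.9]
gripper_width: 0.9
grip_force: 1.9
```

Request:
{"op": "carry_out", "data": {"commands": [[0, 0, -0.004, 0, 0, 0], [0, 0, -0.004, 0, 0, 0], [0, 0, 0, 0, 0, 0]]}}

```text
clock: 28.32
tcp_pos: [617.0, -102.7, 101.5]
orientation: [2.221, 2.221, 0.0]
force: [-0.7, -0.8, 8.9]
gripper_width: 0.4
grip_force: 4.3
```

Request:
{"op": "carry_out", "data": {"commands": [[0, 0, -0.004, 0, 0, 0], [0, 0, 0, 0, 0, 0], [0, 0, 0, 0, 0, 0]]}}

```text
clock: 28.7
tcp_pos: [617.0, -102.6, 101.4]
orientation: [2.221, 2.221, 0.0]
force: [-2.9, -0.2, 12.8]
gripper_width: 0.5
grip_force: 6.3
```

Request:
{"op": "carry_out", "data": {"commands": [[0, 0, -0.003, 0, 0, 0], [0, 0, 0, 0, 0, 0], [0, 0, 0, 0, 0, 0]]}}

```text
clock: 29.08
tcp_pos: [617.0, -102.6, 101.4]
orientation: [2.221, 2.221, 0.0]
force: [-3.3, -1.6, 16.4]
gripper_width: 0.2
grip_force: 7.7
```

The carriage is on its stop: the force climbs while z stays put. I'm retreating upward, then to the right.

Request:
{"op": "carry_out", "data": {"commands": [[0, 0, 0.05, 0, 0, 0], [0, 0, 0.2, 0, 0, 0], [0, 0, 0.28, 0, 0, 0], [0, 0, 0.28, 0, 0, 0], [0, 0, 0.28, 0, 0, 0], [-0.1, -0.28, 0, 0, 0, 0], [-0.1, -0.28, 0, 0, 0, 0], [-0.1, -0.28, 0, 0, 0, 0], [-0.1, -0.28, 0, 0, 0, 0], [-0.1, -0.28, 0, 0, 0, 0], [0, 0, 0, 0, 0, 0], [0, 0, 0, 0, 0, 0]]}}

```text
clock: 30.58
tcp_pos: [542.0, -311.7, 262.9]
orientation: [-2.22, -2.221, -0.002]
force: [-0.3, 0.9, -0.4]
gripper_width: 0.6
grip_force: 0.0
```

```bash
python3 - <<'E'
from h import *
p,d=grab('top'); grab('scene'); P=cloud('top',d)
v,u=np.indices(d.shape);m=(abs(P[...,0]-617)<8)&(abs(P[...,1]+104)<8)&(P[...,2]<160); print('pad',np.median(P[m],0))
m=(abs(P[...,0]-710)<15)&(abs(P[...,1]-25)<15); print('lid',np.median(P[m],0))
cv2.imwrite('pics/t5.png',np.hstack([cv2.resize(x,(400,300)) for x in (p[120:270,230:430,::-1],load('scene')[0][130:310,240:480,::-1])]))
E
```

```text
pad [ 615.02242804 -104.08601504   73.11352039]
lid [709.91425205  25.56390974 115.40411804]
```

View pics/t5.png

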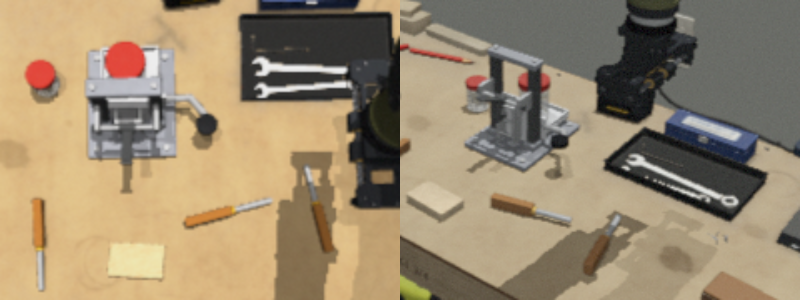

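The platform is down: the lid dropped 75 mm and the pad is near 75 mm. The tub is standing, the rod lies flat, and nothing else has moved.

```bash
python3 -c "from rig import *; print(finish_job())"
```

```text
the job is handed in; nothing more can be done
None
```

The job is handed in: the catch is lifted clear, the rod lies flat back where it came from, and the platform is down on its stop with the tub still standing, at about 31 s of the 72 s allowed.

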